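# Unlock a parts box and hold its sprung lid just under balance

### The arm

A 6-joint arm with a two-finger parallel gripper is mounted at the origin on a cart in front of the work surface, level with it; the furniture and walls round the work are solid. World frame = base frame: x ahead of the robot, y to its left, z up, the work surface at z = 0. Lengths are in mm, angles in rad, forces in N, time in s.
With the tool pointing down it reaches from about 325 to 925 mm from the base axis. Payload 3.1 kg.
Tool frame: the origin (TCP) lies at the very end of the fingers, on their centre line; the grasp point (between the pads) lies 19 mm behind it; z points along the fingers, y is the line along which they close (so a half turn about z gives the same grasp; the last joint's range is limited). The gripper opens to 85 mm and grips with 20 to 120 N. Pads are 22 mm wide; open, the fingers measure 114 mm over their backs; the gripper's body (76 mm by 85 mm) begins 54 mm behind the grasp point. The pads swing forward as they close: fully open they stand 13 mm farther back than shut.
Start: joints at [-1.422, 0.217, 1.613, -0, 1.311, -0.112], TCP at [161.179, -603.871, 231.3] pointing down, gripper open.
Joint ranges: [-2.75, 2.75], [-0.78, 2.1], [0.31, 2.55], [-1.13, 4.27], [0.13, 2.63], [-2.58, 2.58]. Speed limits (rad/s): [2.79, 2.79, 3.14, 3.14, 3.14, 3.14].

### API

Orientations are given as a unit quaternion [w, x, y, z].
In Python, from bench import ctrl, camera, camera_model gives the robot as it stands.
- The arm moves only by the tool send_rows, never from a script. Its argument "series" is a list that holds one entry, the list of rows, each a list of 5 numbers: the finger opening in mm, from 0 to 85.4, then the shift along the world's x, y, z in mm, then the turn about the world's z in degrees. In form: [[[claw, x, y, z, twist], ...]]. A call has 1 to 20 rows; each row is the pose to reach, as a shift and turn from the pose commanded when the call began; what a row does not reach only later rows make up. A row lasts 1/12 s, in which the tool goes at most 41.7 mm and 7.16 degrees, less where a joint would pass 70% of its speed; a pose out of reach is approached as far as the arm can. A call with a gripper value outside its range is refused whole. The fingers move at their own pace and stop on an object; "squeeze" is the grip in N (left out, the last holds). Time passes only in rows, so rows that repeat a pose let the fingers close. It gives the time, the measured TCP pose, the force, the opening and the grip force at its end, in the units of the state.
- ctrl.sense(): the state, without advancing time (a new reading comes with each control period).
- camera(name): name is "side" or "top"; returns the picture (384x512x3 uint8, red, green, blue); there is no depth.
- camera_model(name): a dict with "fov_y" (degrees; the focal length in pixels is half the picture's height over the tangent of half this angle, whatever the lens; pixels are square), "cx", "cy" (the principal point, pixels), "R" (3x3) and "t" (3): a world point X has camera coordinates R X + t. Camera axes: x right, y down, z forward; pixel columns grow to the right and rows downward; lengths in mm; the calibration is good to about 2 mm. A picture is of the moment at which its call begins. camera_model takes no time and is no camera call.
- ctrl.finish_job(): hands the job in; it is judged then, once.
The state is a dict: "time": time; "q": joint angles; "qvel": joint speeds; "tau": joint torques, N m; "tcp_pos": TCP position; "ee_rot": TCP orientation; "contact_force": force on the tool from outside, world axes, zero at the start; "wrist_torque": the same for the moment, N m; "gripper_width": finger opening in mm; "finger_force": force on a finger pad.
Only numpy, scipy, OpenCV 4.12 (cv2) and the standard library are available. Lean on these libraries where they do the work, as an engineer would, in place of code of your own. Each camera call takes 0.05 s, during which the arm holds its last target. There are 200 camera calls.

### The job

A screwdriver stands upright in the locking socket of the grey parts box and blocks its sprung lid: pull it straight up out of the socket and stand it fully home in any hole of the wooden tool block. Then take the lid by its bar and raise it past its balance point, which is at 60 degrees open (to 70 degrees or so), ease it back without letting it drop, and finish still holding it with the gripper, at rest, just below the balance point at about 50 degrees open, so that I can check the hinge spring. Leave the other things on the worktop where they are.

Things in the scene. Friction and masses are not known exactly. Their poses are not given: they have to be found in the camera images.
- parts_box: Grey metal box fixed to the worktop, 140 (x) x 200 (y) x 106 mm high; origin under its centre, z up; the lid's bar is on its -x side (front), the hinge along its +x top edge. A dark locking socket (30 x 30 mm, 105 mm high) stands at its -y side near the hinge. Counts with its lid as one body.
- lid (a joint): Lid opening angle, rad: 0 shut (flat), grows as the bar swings up and back, stop at 1.40. A hinge spring works against its weight: it balances at 1.05 (60 deg); below, it falls shut by itself, above, it swings open to the stop. Lifting at the bar takes about 2 N from shut, 0.5 N holds it at 50 deg. A lug above the hinge bears on the screwdriver's grip: lid locked (0.12 rad play).
- lid_hinge (a point): Midpoint of the hinge axis, 113 mm above the worktop; fixed to the box, with the box's axes. The hinge axis is along the box's own y. The lug beside the screwdriver rises 30 mm above this axis.
- lid_bar (a point): Middle of the lid's round bar: 12 mm thick, 120 mm long along y, in the lid's plane, 43 mm free gap behind it to the lid's edge, nothing below. At lid angle a it lies 195 cos a mm in front of (box -x) and 195 sin a mm above lid_hinge. Pinch it from above, fingers closing across it (box x); it may turn between the fingers. Its axes turn with the lid.
- screwdriver: Screwdriver 204 mm long, 0.12 kg; black grip 98 mm long, 27 mm thick along own z, 20 mm along own x; orange butt. Own y runs from tip to butt, up at the start; own z is then the box's +x. Origin on the side of the grip's lower end, centre line 13 mm along own z from it. At the start the grip's lower end rests on the socket's rim.
- driver_tip (a point): Tip end of the screwdriver's blade (6 mm thick) on its centre line, 102 mm below the grip's lower end.
- driver_grip (a point): Point on the centre line of the screwdriver's grip, 63 mm above the grip's lower end and 35 mm below its butt end: a good place to grip it from above, fingers closing along its own z.
- lock_mouth (a point): Centre of the mouth of the locking socket on the box, 105 mm above the worktop; bore 13 mm, open to below. The screwdriver's blade reaches 102 mm into it.
- tool_block: Light wooden block fixed to the worktop, 75 (x) x 140 (y) x 115 mm high, with three upright through holes of 19 mm in a row along its own y, 42 mm apart. Origin at the centre of its underside.
- tool_block_hole0 (a point): Centre of the mouth of the hole at own y -42 mm, 115 mm above the worktop.
- tool_block_hole1 (a point): Centre of the mouth of the middle hole, 115 mm above the worktop. A screwdriver fully home rests with the grip's lower end on the block, its tip 13 mm above the worktop.
- tool_block_hole2 (a point): Centre of the mouth of the hole at own y +42 mm, 115 mm above the worktop.
- grease_tin: Bystander: round tin, 67 mm across, 58 mm high; origin at the centre of its underside. The tin and the tool block may stand left or right of the box.
- steel_cup: Bystander: steel cup 70 mm across, 55 mm high; origin under its centre.
- marker: Bystander: paint marker lying flat, 131 mm long along own y, 14 mm thick; origin under its centre.
Things that resemble listed ones, but are neither listed nor needed, are in the scene too. There is more than one size of the screwdriver; the one meant has the size given above.

How it is judged:
By the outcome, as a careful person would: the job done as asked, in the order asked, and still so for the second after the job is handed in, while the arm keeps its last pose, push and grip.
It also fails if it takes over 61 s, if anything falls off the work surface, if the arm or the gripper's body presses on something with over 40 N, if the wrist force passes 120 N, or if a joint passes its speed limit or range.

## Working session

There is one attempt and no reset: what is moved stays moved. The work goes in short steps, Python scripts to look and compute and a tool call to move; the robot and the scene stay as the last step left them, time stands still between calls to the robot, and variables do not carry over. Pictures are saved under pics/ and viewed, at most 10 in all, crops included, and the job is handed in when it is done.

Besides the shell and the picture viewer there is one more tool, called after "Request:" in YAML: its name, and indented under it one key for each argument. send_rows: Moves the arm, as the interface text tells. Its arguments: {"type":"object","properties":{"series":{"type":"array","items":{"type":"array","items":{"type":"array","items":{"type":"number"}}}},"squeeze":{"type":"number"}},"required":["series"]}

```bash
ls; mkdir -p pics
python3 - <<'E'
from bench import ctrl,camera,camera_model
import cv2
for n in("side","top"):
    im=camera(n); cv2.imwrite(f"pics/{n}0.png",im[:,:,::-1]); m=camera_model(n); print(n,m)
s=ctrl.sense();print(s)
E
```

```text
pics
side {'fov_y': 47.994329028037185, 'cx': 263.4037695158226, 'cy': 195.01111085651934, 'R': array([[ 0.94351684,  0.33086326, -0.01747788],
       [ 0.13783208, -0.43992981, -0.88739173],
       [-0.30129436,  0.83486003, -0.46068475]]), 't': array([-568.75793316,   44.35349767, 1866.16120017])}
top {'fov_y': 49.41379391511972, 'cx': 254.17843865805807, 'cy': 188.75421885294912, 'R': array([[-0.00684295, -0.99990386,  0.01205981],
       [-0.98905329,  0.00499001, -0.14747436],
       [ 0.1474    , -0.01293695, -0.98899235]]), 't': array([-2.94416469e-01,  6.28249853e+02,  1.29170411e+03])}
{'time': 0.1, 'q': array([-1.42219115e+00,  2.17698395e-01,  1.61481386e+00, -2.12522611e-05,
        1.31130939e+00, -1.12168494e-01]), 'qvel': array([ 0.00129588, -0.00141959, -0.00346885, -0.00116167,  0.00091596,
        0.0007468 ]), 'tau': array([-5.40127930e-04, -3.98073113e+01, -3.04970527e+01, -1.38485043e-04,
        4.16994793e-03,  7.53060164e-06]), 'tcp_pos': array([ 161.06436579, -603.10796568,  230.06566377]), 'ee_rot': array([-1.11412523e-03,  9.91510701e-01,  1.30020339e-01, -3.05688055e-05]), 'contact_force': array([ 0.43718783,  0.14981093, -0.22080617]), 'wrist_torque': array([-0.0634111 ,  0.02965459, -0.05163235]), 'finger_force': 0.0, 'gripper_width': 85.65231595868244}
```

View pics/side0.png

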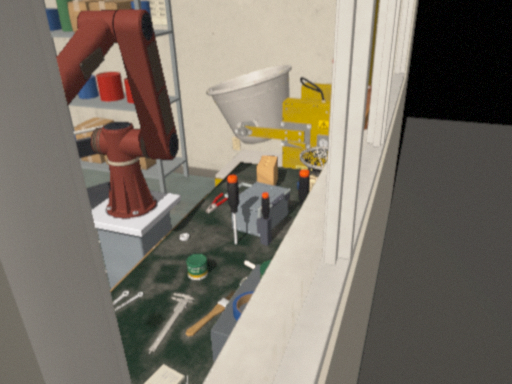

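View pics/top0.png

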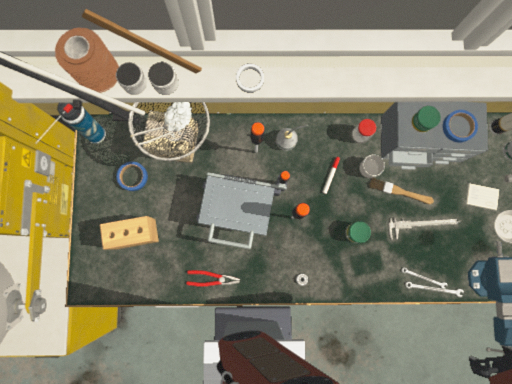

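The side view shows the box at about (260,208), with several orange-butted drivers near it. The top view shows the box at (235,205) with its bar at (230,240), the tool block at (130,232), and orange butts at (285,176), (303,210) and (258,130). The one at the socket is (285,176). I'll zoom in next.

```bash
cat > h.py <<'E'
import numpy as np, cv2
from bench import ctrl,camera,camera_model
def f(m): return 192/np.tan(np.radians(m["fov_y"])/2)
def ray(n,u,v):
    m=camera_model(n); d=np.array([(u-m["cx"])/f(m),(v-m["cy"])/f(m),1.]); R=np.array(m["R"])
    return -R.T@m["t"], R.T@d
def onz(n,u,v,z):
    c,d=ray(n,u,v); return c+d*(z-c[2])/d[2]
def px(n,X):
    m=camera_model(n); p=np.array(m["R"])@np.array(X,float)+m["t"]
    return f(m)*p[0]/p[2]+m["cx"], f(m)*p[1]/p[2]+m["cy"]
def two(p,q):
    a,d=ray("top",*p); b,e=ray("side",*q)
    s=np.linalg.lstsq(np.c_[d,-e],b-a,rcond=None)[0]
    P,Q=a+d*s[0],b+e*s[1]; return (P+Q)/2,np.linalg.norm(P-Q)
def orange(im,n):
    h=cv2.cvtColor(im,cv2.COLOR_RGB2HSV); k=cv2.inRange(h,(3,190,120),(16,255,255))
    N,_,st,c=cv2.connectedComponentsWithStats(k)
    return [(c[i].round(1),st[i]) for i in range(1,N) if st[i][4]>15]
E
python3 - <<'E'
from h import *
t=cv2.imread("pics/top0.png"); s=cv2.imread("pics/side0.png")
cv2.imwrite("pics/tc.png",cv2.resize(t[110:260,90:330],None,fx=3.3,fy=3.3,interpolation=cv2.INTER_CUBIC))
cv2.imwrite("pics/sc.png",cv2.resize(s[150:270,200:330],None,fx=5,fy=5,interpolation=cv2.INTER_CUBIC))
for n,i in(("top",t),("side",s)):
    for o in orange(i[:,:,::-1].copy(),n): print(n,o)
E
```

```text
top (array([257.3, 128.5]), array([252, 123,  12,  12, 118], dtype=int32))
top (array([284.7, 175. ]), array([281, 171,   8,   9,  54], dtype=int32))
top (array([302.5, 209. ]), array([297, 203,  12,  13, 121], dtype=int32))
side (array([104.7,  81.6]), array([98, 75, 17, 14, 99], dtype=int32))
side (array([128.1,  89.7]), array([125,  81,   7,  17,  42], dtype=int32))
side (array([109.2,  93. ]), array([100,  84,  18,  16, 111], dtype=int32))
side (array([304.1, 173. ]), array([300, 170,   9,   7,  60], dtype=int32))
side (array([231.6, 178.4]), array([227, 175,  10,   8,  68], dtype=int32))
side (array([264.9, 195.1]), array([263, 193,   5,   5,  22], dtype=int32))
```

View pics/tc.png

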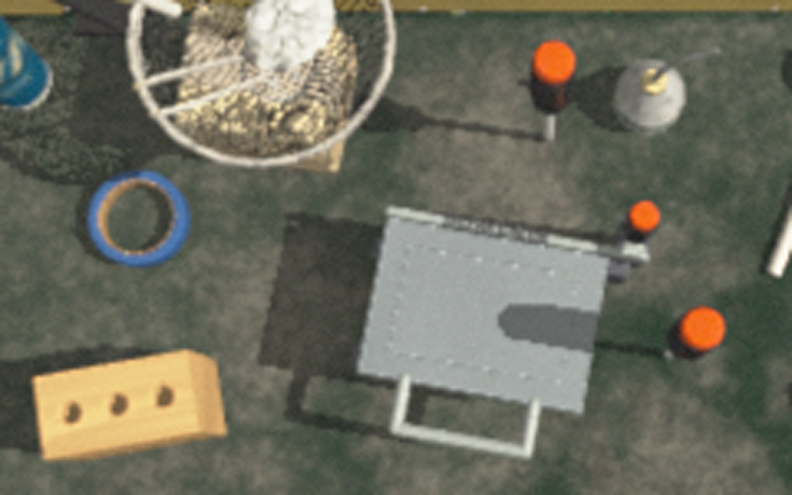

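View pics/sc.png

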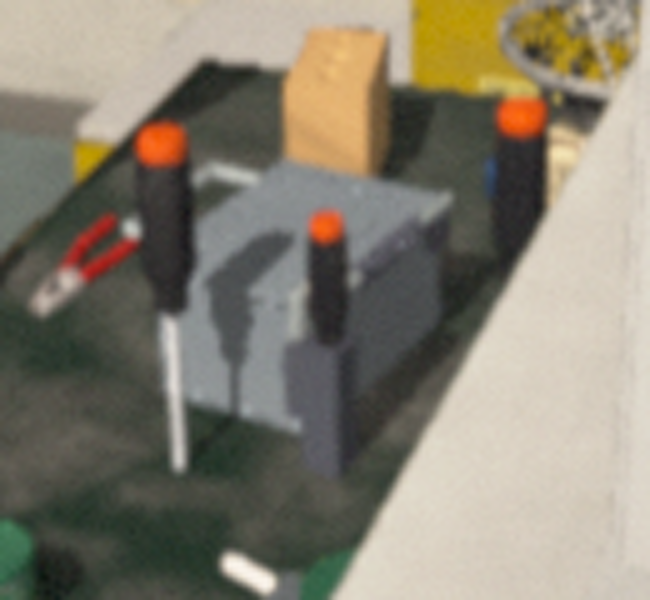

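The top crop shows block holes at (72,411), (119,404) and (165,397), the bar running from (397,428) to (530,452), and the driver butt at (644,217). The side crop shows the driver standing in the dark socket, with a larger decoy to its front left.

Run:
```python
from h import *
np.set_printoptions(precision=1,suppress=True)
g=lambda x,y:((x+.5)/3.3-.5+90,(y+.5)/3.3-.5+110)
for k,p,z in [("h2",(72,411),115),("h1",(119,404),115),("h0",(165,397),115),("barL",(397,430),113),("barR",(530,453),113),
 ("lidBL",(388,210),114),("lidBR",(608,258),114),("lidFR",(583,412),114),("lidFL",(358,373),114),("socketR",(620,270),105)]: print(k,onz("top",*g(*p),z))
for k,p,q in [("drv",(284.7,175),(264.9,195.1)),("decA",(302.5,209),(231.6,178.4)),("decB",(257.3,128.5),(304.1,173))]: print(k,two(p,q))
print("butt at z 203",onz("top",*(284.7,175),200))
# block light wood mask
t=cv2.imread("pics/top0.png"); h=cv2.cvtColor(t,cv2.COLOR_BGR2HSV)
k=cv2.inRange(h[210:255,95:165],(0,60,140),(25,255,255)); 
s=cv2.inRange(h[190:260,190:290],(0,0,120),(179,60,255))
d=t[215:250,98:160].max(2); print(cv2.minAreaRect(cv2.findNonZero(k)))
# hole dark centroids
gr=t.max(2).astype(float)
for c in((72,411),(119,404),(165,397)):
    u,v=g(*c); a,b=int(round(u)),int(round(v)); w=gr[b-4:b+5,a-4:a+5]; w=np.clip(np.percentile(w,60)-w-25,0,None); yy,xx=np.mgrid[b-4:b+5,a-4:a+5]
    c=((w*xx).sum()/w.sum(),(w*yy).sum()/w.sum()); print(np.array(c),onz("top",*c,115))
m=camera_model("top");print("camtop",-np.array(m["R"]).T@m["t"])
```

```text
h2 [483.3 423.2 115. ]
h1 [489.3 381.1 115. ]
h0 [495.3 339.9 115. ]
barL [464.4 130.  113. ]
barR [442.9   9.7 113. ]
lidBL [666.7 140.  114. ]
lidBR [620.7 -63.2 114. ]
lidFR [479.5 -38.6 114. ]
lidFL [516.1 165.8 114. ]
socketR [610.8 -74.8 105. ]
drv (array([644.6, -90.2, 194.7]), np.float64(2.0039686875592646))
decA (array([ 539.6, -130.3,  262.5]), np.float64(2.6474966593242977))
decB (array([762.9, -11.2, 260.9]), np.float64(1.3541662514102408))
butt at z 203 [644.6 -89.3 200. ]
((33.562416076660156, 22.34777069091797), (27.433406829833984, 56.759639739990234), 79.82449340820312)
[111.8 234.9] [481.2 422.1 115. ]
[125.7 232.3] [488.5 381.2 115. ]
[139.6 229.9] [495.5 340.1 115. ]
camtop [ 431.    13.3 1370.1]
```

Request:
send_rows:
  series:
    - [[85,0,0,40,0],[85,0,0,80,0],[85,20,20,110,7],[85,50,53,110,14],[85,80,85,110,21],[85,110,117,110,28],[85,140,149,110,35],[85,170,180,110,42],[85,200,212,110,49],[85,230,244,110,56],[85,260,276,110,63],[85,290,308,110,65],[85,320,340,110,65],[85,350,371,110,65],[85,380,403,110,65],[85,410,435,110,65],[85,440,467,110,65],[85,470,499,110,65],[85,483.5,513.5,110,65],[85,483.5,513.5,110,65]]
  squeeze: 60

```text
time: 1.77
tcp_pos: [647.3, -85.1, 339.9]
ee_rot: [-0.001, 0.765, 0.644, 0.001]
contact_force: [-1.2, -0.3, -0.2]
gripper_width: 85.2
finger_force: 0.0
```

Run:
```python
from h import *
s=ctrl.sense(); print(s["time"],s["tcp_pos"],s["ee_rot"],s["q"],s["gripper_width"],s["contact_force"])
im=camera("side"); cv2.imwrite("pics/side1.png",cv2.resize(im[130:270,180:340,::-1],None,fx=4,fy=4,interpolation=cv2.INTER_CUBIC))
```

```text
1.7667 [647.27859819 -85.13550409 339.86082725] [-0.00120733  0.76472585  0.6443537   0.00110554] [-0.2397117   0.21301861  1.41693944  0.00321529  1.51228046 -0.0694624 ] 85.18100832622605 [-1.18035114 -0.31542356 -0.24221472]
```

View pics/side1.png

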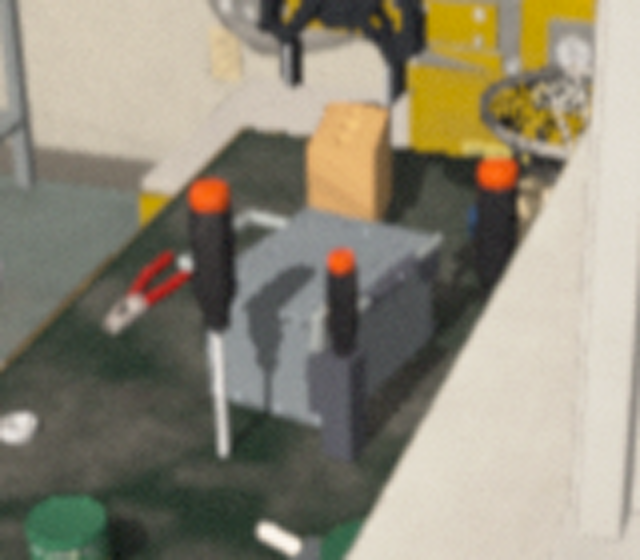

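The gripper is open above the driver: the fingers are at about (290,80) and (395,80), and the butt is at (341,262), centred in this view. I'll settle and then descend.

Request:
send_rows:
  series:
    - [[85,0,0,0,0],[85,0,0,0,0],[85,0,0,0,0],[85,0,0,-30,0],[85,0,0,-60,0],[85,0,0,-85,0],[85,0,0,-100,0],[85,0,0,-100,0]]

```text
time: 2.48
tcp_pos: [640.7, -91.4, 236.1]
ee_rot: [-0.004, 0.767, 0.641, -0.003]
contact_force: [-0.7, 0.3, -1.4]
gripper_width: 84.6
finger_force: 0.0
```

Run:
```python
from h import *
s=ctrl.sense(); print(s["time"],s["tcp_pos"],s["ee_rot"],s["contact_force"])
im=camera("side"); cv2.imwrite("pics/side2.png",cv2.resize(im[130:270,180:340,::-1],None,fx=4,fy=4,interpolation=cv2.INTER_CUBIC))
```

```text
2.4833 [640.7455505  -91.41830655 236.06328703] [-0.00370341  0.76717778  0.64141734 -0.00288638] [-0.67477585  0.34730056 -1.41267254]
```

View pics/side2.png

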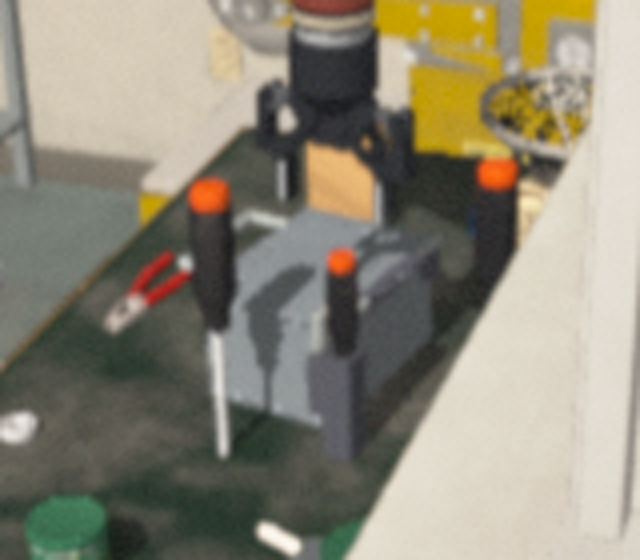

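The fingers straddle the butt in line, at about (283,180) and (380,210), with the butt at (341,262). I'll descend further, settling on the way.

Request:
send_rows:
  series:
    - [[85,0,0,0,0],[85,0,0,0,0],[85,0,0,-15,0],[85,0,0,-30,0],[85,0,0,-45,0],[85,0,0,-60,0],[85,0,0,-75,0],[85,0,0,-85,0],[85,0,0,-90,0],[85,0,0,-90,0],[85,0,0,-90,0],[85,0,0,-90,0]]

```text
time: 3.53
tcp_pos: [645.7, -90.6, 152.9]
ee_rot: [0.001, 0.766, 0.642, 0.001]
contact_force: [0.8, -0.2, 0.0]
gripper_width: 85.0
finger_force: 0.0
```

Run:
```python
from h import *
s=ctrl.sense(); print(s["time"],s["tcp_pos"],s["ee_rot"],s["contact_force"],np.abs(s["qvel"]).max())
im=camera("top"); cv2.imwrite("pics/top1.png",cv2.resize(im[120:240,220:340,::-1],None,fx=4,fy=4,interpolation=cv2.INTER_CUBIC))
```

```text
3.5333 [645.71516033 -90.64154955 152.91009904] [1.05468218e-03 7.66364830e-01 6.42404277e-01 7.60885250e-04] [ 0.84606549 -0.15152994  0.02554911] 0.0013424365316505459
```

Request:
send_rows:
  series:
    - [[20,0,0,0,0],[20,0,0,0,0],[20,0,0,0,0],[20,0,0,0,0],[20,0,0,0,0],[20,0,0,0,0],[20,0,0,0,0],[20,0,0,0,0]]
  squeeze: 60

```text
time: 4.25
tcp_pos: [644.9, -90.4, 151.6]
ee_rot: [0.0, 0.766, 0.642, 0.0]
contact_force: [0.2, -0.6, 1.8]
gripper_width: 26.6
finger_force: 59.2
```

The opening reads 26.6 mm, which matches the grip thickness. I'll lift straight up.

Request:
send_rows:
  series:
    - [[20,0,0,4,0],[20,0,0,10,0],[20,0,0,18,0],[20,0,0,26,0],[20,0,0,35,0],[20,0,0,45,0],[20,0,0,55,0],[20,0,0,65,0],[20,0,0,75,0],[20,0,0,85,0],[20,0,0,95,0],[20,0,0,105,0],[20,0,0,115,0],[20,0,0,125,0],[20,0,0,135,0],[20,0,0,145,0],[20,0,0,155,0],[20,0,0,163,0],[20,0,0,165,0],[20,0,0,165,0]]

```text
time: 5.92
tcp_pos: [645.2, -90.5, 317.6]
ee_rot: [0.001, 0.766, 0.642, 0.001]
contact_force: [0.6, 0.1, -0.7]
gripper_width: 26.5
finger_force: 59.0
```

Run:
```python
from h import *
a=camera("side"); b=camera("top")
im=np.zeros((560,800,3),np.uint8)
im[:]=np.hstack([cv2.resize(a[100:240,200:300],(400,560)),cv2.resize(b[120:260,220:320],(400,560))])
cv2.imwrite("pics/c3.png",im[:,:,::-1]); s=ctrl.sense(); print(s["tcp_pos"],s["gripper_width"],s["contact_force"])
```

```text
[644.4239499  -90.31912198 315.77976504] 26.701977233242204 [-0.25593574  0.06230355 -1.96179005]
```

View pics/c3.png

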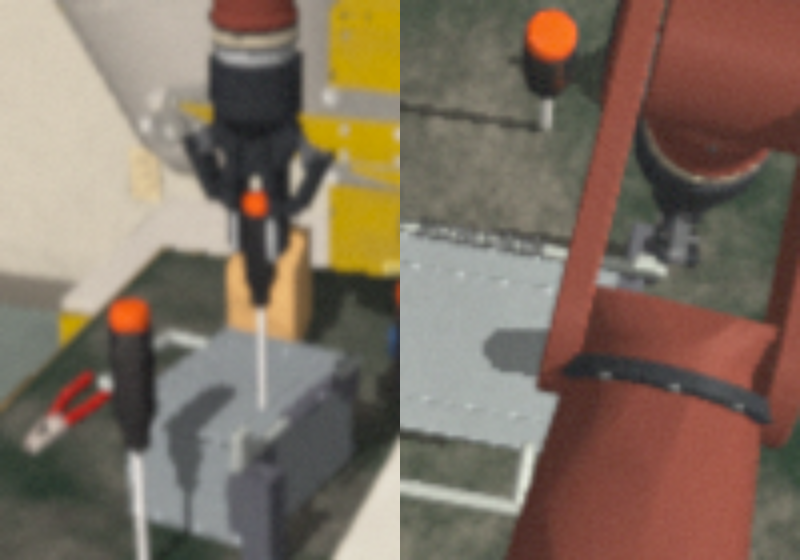

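The driver is out of the socket and hangs upright in the side view, with its butt at (257,205) and tip at (263,408). I'll check the tip, then go over hole 0.

Request:
send_rows:
  series:
    - [[20,-3,9,0,0],[20,-10,28,0,0],[20,-20,56,0,0],[20,-30,86,0,0],[20,-40,116,0,0],[20,-51,147,0,0],[20,-62,178,0,0],[20,-73,210,0,0],[20,-84,242,0,0],[20,-95,274,0,0],[20,-106,306,0,0],[20,-117,338,0,0],[20,-127,366,0,0],[20,-136,392,0,0],[20,-143,412,0,0],[20,-147,424,0,0],[20,-149.2,430.4,0,0],[20,-149.2,430.4,0,0],[20,-149.2,430.4,0,0],[20,-149.2,430.4,0,0]]

```text
time: 7.68
tcp_pos: [495.9, 338.9, 316.1]
ee_rot: [0.0, 0.767, 0.642, -0.0]
contact_force: [0.3, -0.7, -1.6]
gripper_width: 26.8
finger_force: 59.1
```

Request:
send_rows:
  series:
    - [[20,0,0,0,0],[20,0,0,0,0],[20,0,0,-10,0],[20,0,0,-20,0],[20,0,0,-30,0],[20,0,0,-34,0],[20,0,0,-34,0],[20,0,0,-34,0]]

```text
time: 8.35
tcp_pos: [495.0, 339.8, 281.2]
ee_rot: [-0.0, 0.766, 0.642, -0.001]
contact_force: [-0.8, 0.1, -0.7]
gripper_width: 26.5
finger_force: 59.1
```

Run:
```python
from h import *
a=camera("side"); b=camera("top")
s=ctrl.sense(); p=s["tcp_pos"]; print(s["time"],p,s["gripper_width"],s["contact_force"])
T=p-[0,0,148.6]; print("tip px",px("top",T),px("side",T),"hole px",px("top",(495.5,340.1,115)),px("side",(495.5,340.1,115)))
u,v=map(int,px("top",T)); x,y=map(int,px("side",T))
im=np.hstack([cv2.resize(a[y-50:y+30,x-40:x+40],(400,400),interpolation=cv2.INTER_CUBIC),cv2.resize(b[v-40:v+40,u-40:u+40],(400,400),interpolation=cv2.INTER_CUBIC)])
print("crop org side",x-40,y-50,"top",u-40,v-40)
cv2.imwrite("pics/c4.png",im[:,:,::-1])
```

```text
8.45 [495.69641136 340.2244508  282.68827391] 26.55019616668094 [-0.17096163  0.13875717 -1.39297082]
tip px (np.float64(137.84630246425024), np.float64(229.50834414411244)) (np.float64(265.44209631060346), np.float64(160.31586253946264)) hole px (np.float64(139.57048797187522), np.float64(229.89923473117784)) (np.float64(265.45666182601076), np.float64(164.22848905894793))
crop org side 225 110 top 97 189
```

View pics/c4.png

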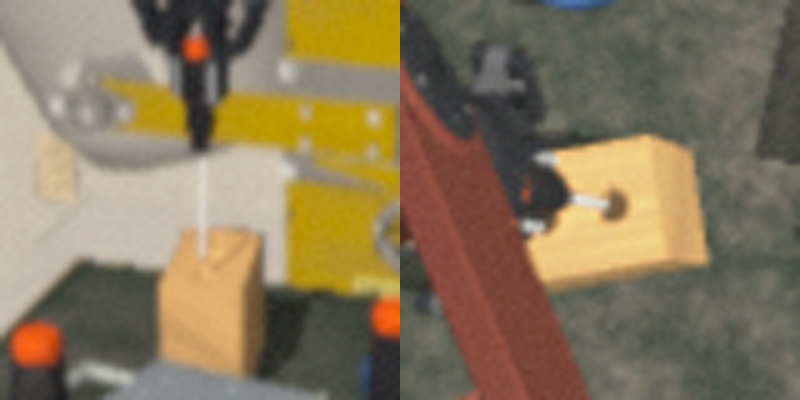

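The tip is at top-crop (605,203), where predicted, directly over the hole at (617,204) allowing for its height. I'll insert it.

Request:
send_rows:
  series:
    - [[20,0,0,-8,0],[20,0,0,-16,0],[20,0,0,-24,0],[20,0,0,-32,0],[20,0,0,-40,0],[20,0,0,-48,0],[20,0,0,-56,0],[20,0,0,-64,0],[20,0,0,-72,0],[20,0,0,-80,0],[20,0,0,-88,0],[20,0,0,-95,0],[20,0,0,-101,0],[20,0,0,-106,0],[20,0,0,-110,0],[20,0,0,-114,0],[20,0,0,-117,0],[20,0,0,-118.5,0],[20,0,0,-118.5,0],[20,0,0,-118.5,0]]

```text
time: 10.12
tcp_pos: [495.6, 340.1, 164.0]
ee_rot: [0.0, 0.766, 0.642, 0.0]
contact_force: [-0.8, -0.4, -2.0]
gripper_width: 26.5
finger_force: 59.1
```

Request:
send_rows:
  series:
    - [[20,0,0,-1,0],[20,0,0,-2,0],[20,0,0,-3,0],[20,0,0,-3,0]]

```text
time: 10.45
tcp_pos: [495.7, 340.2, 161.5]
ee_rot: [0.0, 0.766, 0.642, 0.0]
contact_force: [-0.2, 0.4, 1.2]
gripper_width: 26.6
finger_force: 59.2
```

Request:
send_rows:
  series:
    - [[20,0,0,-1,0],[20,0,0,-1,0],[20,0,0,-1,0]]

```text
time: 10.7
tcp_pos: [495.8, 340.2, 161.5]
ee_rot: [0.0, 0.766, 0.642, 0.0]
contact_force: [-1.8, -2.1, 6.1]
gripper_width: 26.6
finger_force: 60.0
```

Request:
send_rows:
  series:
    - [[40,0,0,0,0],[60,0,0,0,0],[85,0,0,0,0],[85,0,0,0,0],[85,0,0,0,0],[85,0,0,0,0],[85,0,0,10,0],[85,0,0,30,0],[85,0,0,60,0],[85,0,0,95,0],[85,0,0,130,0],[85,0,0,150,0],[85,0,0,150,0],[85,0,0,150,0]]

```text
time: 11.87
tcp_pos: [496.5, 340.6, 312.7]
ee_rot: [0.001, 0.766, 0.642, 0.002]
contact_force: [-0.4, 0.2, -0.6]
gripper_width: 85.2
finger_force: 0.0
```

Run:
```python
from h import *
a=camera("side"); b=camera("top")
s=ctrl.sense(); print(s["time"],s["tcp_pos"],s["gripper_width"],s["contact_force"])
G=(495.5,340.1,115);x,y=map(int,px("side",G)); u,v=map(int,px("top",G))
for n,i in(("top",b),("side",a)):
    for o in orange(i,n): print(n,o)
print("expected butt", px("side",(495.5,340.1,206)),px("top",(495.5,340.1,206)))
im=np.hstack([cv2.resize(a[y-50:y+30,x-40:x+40],(400,400),interpolation=cv2.INTER_CUBIC),cv2.resize(b[v-40:v+40,u-40:u+40],(400,400),interpolation=cv2.INTER_CUBIC)])
cv2.imwrite("pics/c5.png",im[:,:,::-1])
```

```text
11.9667 [494.79619274 339.67626362 308.6208421 ] 84.75601794416768 [-0.2654186   0.0672805  -0.89429541]
top (array([256.9, 128.6]), array([251, 123,  12,  12, 119], dtype=int32))
top (array([234.6, 202.5]), array([232, 198,   6,  10,  48], dtype=int32))
top (array([130.6, 228.4]), array([126, 225,  10,   8,  60], dtype=int32))
side (array([101.7,  84.7]), array([98, 77,  8, 19, 64], dtype=int32))
side (array([141.2,  94.4]), array([140,  90,   4,  11,  20], dtype=int32))
side (array([303.9, 172.9]), array([300, 170,   9,   7,  60], dtype=int32))
expected butt (np.float64(265.14189817826633), np.float64(145.27748198832006)) (np.float64(131.04854474001473), np.float64(228.2588100466276))
```

View pics/c5.png

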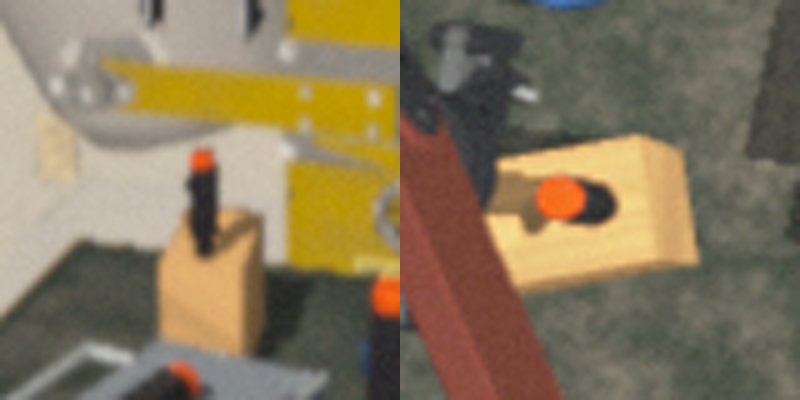

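The driver stands home: its butt is at top (130.6,228.4) against an expected (131.0,228.3), with the grip's lower end on the block. However, a second orange-butted driver now seems to be lying on the lid, and the decoy that stood at (303,210) is gone. I'll inspect that.

Run:
```python
from h import *
a=camera("side"); b=camera("top")
s=ctrl.sense(); print(s["time"],s["tcp_pos"])
for n,i in(("top",b),("side",a)):
    h=cv2.cvtColor(i,cv2.COLOR_RGB2HSV); k=cv2.inRange(h,(2,150,100),(18,255,255))
    N,_,st,c=cv2.connectedComponentsWithStats(k)
    for j in range(1,N):
        if st[j][4]>10: print(n,c[j].round(1),st[j])
im=np.hstack([cv2.resize(a[155:265,200:310],(400,400),interpolation=cv2.INTER_CUBIC),cv2.resize(b[150:260,200:310],(400,400),interpolation=cv2.INTER_CUBIC)])
cv2.imwrite("pics/c6.png",im[:,:,::-1]); cv2.imwrite("pics/t6.png",b[:,:,::-1]); cv2.imwrite("pics/s6.png",a[:,:,::-1])
```

```text
12.0667 [494.39041368 339.45807599 307.33669508]
top [ 67.6 107.4] [ 65 104   7   9  32]
top [367.1 127.1] [359 119  17  17 201]
top [256.9 128.8] [251 123  13  13 136]
top [337.3 159.3] [335 157   5   6  13]
top [234.7 202.6] [232 198   7  11  58]
top [130.5 228.1] [126 224  10   9  76]
top [189.9 272.5] [187 271   8   3  11]
top [194. 270.] [189 270  11   1  11]
top [207.8 273.6] [203 272   9   4  14]
top [191. 283.] [188 281   6   5  12]
top [200.9 284.8] [198 283   7   4  12]
side [138.3  15.4] [136  13   6   7  15]
side [157.8  20.6] [155  19   7   4  11]
side [142.1  30.1] [134  26  18   8  39]
side [200.3  32.3] [198  30   6   5  12]
side [210.4  36.3] [200  32  20   9  45]
side [231.5  45.4] [226  37  15  18  71]
side [195.   41.3] [192  38   8   8  21]
side [246.   43.9] [238  39  17  11  46]
side [221.9  46.4] [219  41   6  12  23]
side [213.8  45. ] [210  43   8   5  12]
side [251.9  49.2] [249  47   7   6  14]
side [130.6  59.7] [129  54   6  13  30]
side [111.3  68.4] [108  66   7   5  11]
side [132.1  75. ] [130  68   6  14  30]
side [261.   72.4] [258  69   7   8  25]
side [101.7  85.8] [ 97  74   9  27 162]
side [142.   90.2] [140  78   6  24  98]
side [133.3  88.2] [131  85   5   8  19]
side [134.4  99. ] [133  97   4   6  11]
side [133.8 106.9] [132 104   5   7  13]
side [134.6 115.2] [131 113   7   5  13]
side [265.  146.1] [263 144   5   5  15]
side [115.4 170.2] [113 167   6   7  17]
side [303.6 172.6] [299 169  11   9  78]
side [126.1 172.5] [124 170   5   6  15]
side [119.1 182. ] [111 175  18  18  78]
side [127.3 183.6] [125 181   6   6  12]
side [117.1 189.2] [114 187   7   6  25]
side [261.8 188.9] [260 187   5   5  12]
side [129.8 193.4] [128 189   5  10  19]
side [119.5 199. ] [116 193   9  15  41]
side [217.9 196.5] [213 193  10  10  21]
side [132.7 200.9] [130 198   6   8  18]
side [221.1 201.1] [216 198  11   8  24]
side [121.2 211.4] [116 207  12   9  40]
```

View pics/c6.png

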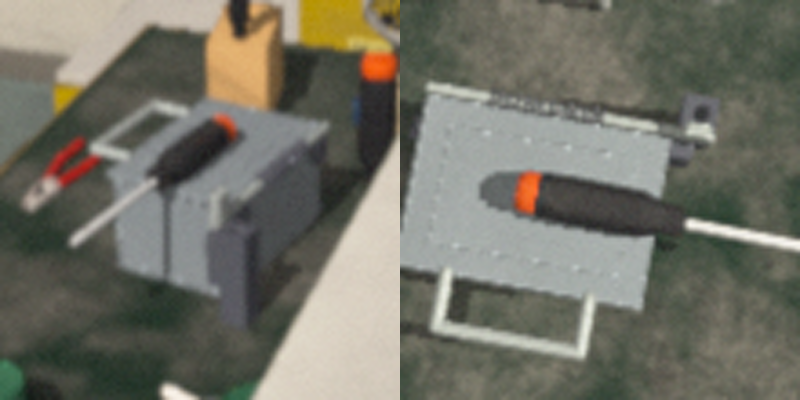

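The large decoy has toppled and lies across the lid along the box's y. Its grip runs from about (515,190) to (690,222) in the right half of the crop, and its blade overhangs the -y side. It has to come off gently before the lid is raised. I'll measure it in the frames I've already saved.

Run:
```python
from h import *
np.set_printoptions(precision=1,suppress=True)
t=cv2.imread("pics/t6.png"); v=t.max(2)
for u in range(232,284,4):
    c=v[196:222,u]; d=np.where(c<75)[0]; print(u,d.min()+196 if len(d) else None,d.max()+196 if len(d) else None, c.min(), end=" | ")
k=cv2.inRange(t,(150,150,150),(255,255,255))[205:235,276:330]
N,l,st,c=cv2.connectedComponentsWithStats(k)
for j in range(1,N):
    if st[j][4]>8: print("\nblade",st[j][:4]+[276,205,0,0],c[j]+[276,205])
for n,p,z in(("butt",(234.7,202.6),130),("gripmid",(257,206.9),129),("gripend",(279.7,211),128),("edge",(302,303),0),("nut",(302,280),0),("tin",(358,232),58),("marker",(332,175),7)): print(n,onz("top",*p,z))
print(two((234.7,202.6),(261.8,188.9)))
```

```text
232 None None 107 | 236 None None 105 | 240 198 209 50 | 244 199 210 47 | 248 199 211 47 | 252 200 212 44 | 256 201 213 48 | 260 202 213 48 | 264 203 214 49 | 268 204 213 53 | 272 205 219 47 | 276 206 217 58 | 280 206 215 71 | 
blade [279 210  46  12] [301.3 215.5]
butt [574.3  55.6 130. ]
gripmid [561.1 -11.  129. ]
gripend [548.5 -78.8 128. ]
edge [ 265.5 -154.9    0. ]
nut [ 337.4 -156.6    0. ]
tin [ 487.6 -329.    58. ]
marker [ 679.1 -263.8    7. ]
(array([576. ,  56.4, 137.7]), np.float64(5.674077012018835))
```

Request:
send_rows:
  series:
    - [[85,1,-8,0,0],[85,5,-28,0,0],[85,10,-56,0,0],[85,16,-88,0,0],[85,22,-120,0,0],[85,28,-152,0,0],[85,34,-184,0,0],[85,40,-216,0,0],[85,45,-248,0,0],[85,51,-280,0,0],[85,56,-308,0,0],[85,60,-332,-20,0],[85,63,-348,-45,0],[85,64.5,-358,-70,0],[85,64.5,-358,-95,0],[85,64.5,-358,-115,0],[85,64.5,-358,-130,0],[85,64.5,-358,-140,0],[85,64.5,-358,-140,0],[85,64.5,-358,-140,0]]

```text
time: 13.73
tcp_pos: [559.4, -18.1, 169.1]
ee_rot: [-0.001, 0.766, 0.642, -0.001]
contact_force: [0.0, -0.2, 1.2]
gripper_width: 85.2
finger_force: 0.0
```

Run:
```python
from h import *
a=camera("side"); s=ctrl.sense(); print(s["time"],s["tcp_pos"],s["contact_force"])
print(px("side",s["tcp_pos"]))
for o in orange(a,"side"): print(o)
```

```text
13.7833 [560.28824026 -18.11273884 170.28769474] [ 0.29080539 -0.16667264  0.70530439]
(np.float64(250.20340334991388), np.float64(189.21190955559607))
(array([107.3,  87.4]), array([ 98,  75,  21,  25, 207], dtype=int32))
(array([128.9,  89.9]), array([126,  81,   7,  21,  57], dtype=int32))
```

Request:
send_rows:
  series:
    - [[85,0,0,0,0],[85,0,0,-10,0],[85,0,0,-20,0],[85,0,0,-30,0],[85,0,0,-38,0],[85,0,0,-44,0],[85,0,0,-48,0],[85,0,0,-48,0],[85,0,0,-48,0],[85,0,0,-48,0]]

```text
time: 14.62
tcp_pos: [560.4, -18.0, 122.2]
ee_rot: [0.0, 0.766, 0.642, 0.0]
contact_force: [-0.3, 0.5, -0.1]
gripper_width: 84.6
finger_force: 0.0
```

Request:
send_rows:
  series:
    - [[25,0,0,0,0],[25,0,0,0,0],[25,0,0,0,0],[25,0,0,0,0],[25,0,0,0,0],[25,0,0,0,0],[25,0,0,0,0]]
  squeeze: 60

```text
time: 15.2
tcp_pos: [560.0, -18.0, 122.2]
ee_rot: [0.0, 0.766, 0.642, -0.0]
contact_force: [-2.0, 0.1, 2.7]
gripper_width: 26.6
finger_force: 59.1
```

Request:
send_rows:
  series:
    - [[25,0,0,4,0],[25,0,0,12,0],[25,0,0,22,0],[25,0,0,34,0],[25,0,0,46,0],[25,0,0,58,0],[25,0,0,70,0],[25,0,0,70,0],[25,0,0,70,0]]

```text
time: 15.95
tcp_pos: [561.0, -18.1, 193.6]
ee_rot: [0.001, 0.766, 0.642, 0.001]
contact_force: [-0.2, -0.5, -3.5]
gripper_width: 26.8
finger_force: 58.9
```

Run:
```python
from h import *
b=camera("top");a=camera("side"); s=ctrl.sense(); print(s["time"],s["tcp_pos"],s["contact_force"],s["gripper_width"])
cv2.imwrite("pics/t7.png",b[:,:,::-1]);cv2.imwrite("pics/s7.png",a[:,:,::-1])
for n,i in(("top",b),("side",a)):
  for o in orange(i,n): print(n,o)
k=cv2.inRange(b,(150,150,150),(255,255,255))[195:245,270:340]
N,l,st,c=cv2.connectedComponentsWithStats(k)
for j in range(1,N):
    if st[j][4]>8: print("blade",st[j][:4]+[270,195,0,0],c[j]+[270,195])
```

```text
16.05 [559.52596307 -17.89371238 191.38318626] [-0.49848446 -0.59751314 -3.85192575] 26.781390251467087
top (array([186.6, 176.9]), array([184, 173,   6,   9,  36], dtype=int32))
top (array([130.5, 228.2]), array([127, 225,   8,   8,  51], dtype=int32))
side (array([107.5,  87.8]), array([ 99,  75,  20,  25, 212], dtype=int32))
side (array([128.6,  89.6]), array([126,  81,   6,  20,  51], dtype=int32))
blade [290 209  39  10] [309.25       213.26612903]
```

Run:
```python
from h import *
t=cv2.imread("pics/t7.png");t6=cv2.imread("pics/t6.png")
print(onz("top",186.6,176.9,15),onz("top",186.6,176.9,130))
def asc(t,y0,y1,x0,x1):
    h=cv2.cvtColor(t,cv2.COLOR_BGR2HSV)
    for y in range(y0,y1,2):
        r=""
        for x in range(x0,x1):
            H,S,V=map(int,h[y,x]); r+= "O" if (H<18 and S>170 and V>110) else "r" if ((H<12 or H>172) and S>100 and V>50) else "#" if V<60 else "W" if V>185 else "g" if S<50 and V>95 else "."
        print(r)
asc(t,110,222,150,290)
d=cv2.absdiff(t,t6).max(2)
print("decB patch mean diff",d[120:140,248:268].mean(), t[123:135,252:263].reshape(-1,3).mean(0))
```

```text
[673.50826939 217.69526147  15.        ] [652.92625093 200.34826926 130.        ]
.................ggWWWWWWWWWWWWWWWWWWWWWW...............WW..................................................................................
WWW............ggWWWWWWWWWWWWWWWWWWWWWWWWg..............gWg.........g.......................................................................
..............gWWWWWWWWWWWWWWWWWWWWWWWWWWg..............gWW....................gg...........................................................
..............gWWWWWWWWWWWWWWWWWWWWWWWWWWg............gggWWg...............................................g................................
..............gWWWWWWWWWWWWWWWWWWWWWWWWWWW..............ggWgg.........................gggg...........g...gggg....ggggggg..gggg....g.......gg
..............ggWWWWWWWWWWWWWWWWWWWWWWWWWWWWg..........gggWWg......................................gg.g.ggggggggggggggg.ggggggggggggggggg..g
WWWgWW.W..W..W.gggWWWWWWWWWWWWWWWWWWWWWWWWW......gg......gWWg..g...............g.g...................g..gggggggggggggggggggggggggggggggggggg
WWWWWWWW..W.W.gggWWWWWWWWWWWWWW
[... 6242 characters left out ...]
ggggggggggggg.rrrrrrrrgggggggggggggg.#####.......gg..........rrrrrrrrrr
ggggg.gggggggggg..................................gggggggggggggggggggggggggggggggg.rrrrrrr.gggggggggggggg.######.ggggggg..........rrrrrrrrrr
...gggggggggg.....................................ggggggggggggggggggggggggggggggggrrrrrrrr.ggggggggggggg.#.gg..#.ggggggg..........rrrrrrrrr.
WWW...ggggggggg...................................ggggggggggggggggggggggggggggggg.rrrrrrrrgggggggggggggg...ggg...ggggggg.........rrrrrrrrrr.
WWWWW.ggggggggggggg..............................ggggggggggggggggggggggggggggggggrrrrrrrr.gggggggggggggg##.gggggggggggg..........rrrrrrrrrr.
decB patch mean diff 54.06 [84.01515152 97.90909091 93.12878788]
```

The second large driver has also toppled. Its butt is at top (186.6,177), and it lies on the worktop behind the box, clear of the lid's swing. I'll leave it there and set the held one down flat in the clear space in front of the box.

Request:
send_rows:
  series:
    - [[25,-5,-1,0,0],[25,-20,-4,0,0],[25,-40,-7,0,0],[25,-60,-11,0,0],[25,-82,-15,0,0],[25,-104,-18,0,0],[25,-126,-22,0,0],[25,-144,-25,-10,0],[25,-155,-27,-30,0],[25,-155,-27,-50,0],[25,-155,-27,-72,0],[25,-155,-27,-95,0],[25,-155,-27,-117,0],[25,-155,-27,-138,0],[25,-155,-27,-155,0],[25,-155,-27,-168,0],[25,-155,-27,-176,0],[25,-155,-27,-180,0],[25,-155,-27,-180,0],[25,-155,-27,-180,0]]

```text
time: 17.72
tcp_pos: [405.3, -45.1, 12.1]
ee_rot: [0.0, 0.766, 0.642, 0.0]
contact_force: [-0.0, -0.3, -3.2]
gripper_width: 26.6
finger_force: 59.1
```

Request:
send_rows:
  series:
    - [[25,0,0,-1,0],[25,0,0,-2,0],[25,0,0,-3,0],[25,0,0,-3,0]]

```text
time: 18.05
tcp_pos: [405.2, -45.0, 9.1]
ee_rot: [0.0, 0.766, 0.642, 0.0]
contact_force: [0.3, 0.5, -2.7]
gripper_width: 26.9
finger_force: 59.1
```

Request:
send_rows:
  series:
    - [[25,0,0,-1,0],[25,0,0,-2,0],[25,0,0,-2,0],[25,0,0,-2,0]]

```text
time: 18.38
tcp_pos: [404.9, -44.9, 6.7]
ee_rot: [-0.0, 0.766, 0.642, -0.0]
contact_force: [-0.1, 0.4, -2.6]
gripper_width: 27.3
finger_force: 59.1
```

Request:
send_rows:
  series:
    - [[25,0,0,-1,0],[25,0,0,-1.5,0],[25,0,0,-1.5,0],[25,0,0,-1.5,0]]

```text
time: 18.72
tcp_pos: [405.1, -45.0, 6.3]
ee_rot: [-0.001, 0.766, 0.642, -0.0]
contact_force: [-3.8, 1.0, 8.6]
gripper_width: 26.7
finger_force: 60.6
```

Request:
send_rows:
  series:
    - [[35,0,0,0,0],[50,0,0,0,0],[50,0,0,0,0],[50,0,0,0,0],[50,0,0,8,0],[50,0,0,24,0],[50,0,0,50,0],[50,0,0,80,0],[50,0,0,110,0],[50,0,0,140,0],[50,0,0,170,0],[50,0,0,195,0],[50,0,0,210,0],[50,0,0,210,0],[50,-40,0,210,0],[50,-60,0,210,0],[50,-60,0,210,0],[50,-60,0,210,0]]

```text
time: 20.22
tcp_pos: [344.0, -44.7, 214.0]
ee_rot: [-0.0, 0.767, 0.642, -0.0]
contact_force: [0.3, 0.7, -0.4]
gripper_width: 50.0
finger_force: 0.0
```

Run:
```python
from h import *
np.set_printoptions(precision=1,suppress=True)
b=camera("top");a=camera("side"); s=ctrl.sense(); print(s["time"],s["tcp_pos"],s["contact_force"],s["gripper_width"])
cv2.imwrite("pics/t8.png",b[:,:,::-1]);cv2.imwrite("pics/s8.png",a[:,:,::-1])
for n,i in(("top",b),("side",a)):
  for o in orange(i,n): print(n,o)
print("exp butt decA",px("top",(417,20,18)),px("side",(417,20,18)),"exp bar",px("top",(464.4,130,113)),px("top",(442.9,9.7,113)))
h=cv2.cvtColor(b,cv2.COLOR_RGB2HSV)
for y in range(222,262):
    r=""
    for x in range(200,290):
        H,S,V=map(int,h[y,x]); r+= "O" if (H<18 and S>170 and V>110) else "r" if ((H<12 or H>172) and S>100 and V>50) else "#" if V<55 else "W" if V>165 and S<60 else "g" if S<50 and V>100 else "."
    print(y,r)
```

```text
20.3167 [345.3 -45.  215. ] [-0.3  0.4 -0.2] 49.70923241791462
top (array([186.7, 177. ]), array([184, 173,   6,   9,  38], dtype=int32))
top (array([130.5, 228.3]), array([126, 225,  10,   8,  62], dtype=int32))
top (array([244.5, 254.5]), array([242, 250,   6,  10,  48], dtype=int32))
side (array([107.7,  88.1]), array([ 98,  76,  21,  24, 224], dtype=int32))
exp butt decA (np.float64(247.01170704642317), np.float64(255.41134506629606)) (np.float64(221.72512324670453), np.float64(214.01406732520994)) exp bar (np.float64(209.9625068684885), np.float64(239.93927955787555)) (np.float64(250.27001933347847), np.float64(246.9313742555758))
222 WWWWWWWWWWWWWWWWWWWWWWWWWWWWWWWWWgWWWWggWWWWWWWWWWWWWWWWWWWWWWWWWWWWg.....................
223 gggggWWWWWggWWWWWWWWWWWWWWWWWWWWWWWWWWWgWWWWgWWWWWWWWWWWWWWWWWWWWWWgg.....................
224 ....ggggggggWWWWWWWWWWWWWWWWWWWWWWWWWWWWWWWWWWWWWggWWWWWWWWWWWWWWWWgg.....................
225 ..........ggWWWgWWWWWWWWWWWWWWWWWWWWWWWWWWWWWWWWWWWWWWWWWWWWWWWWWWWg......................
226 ..........gWWWgggggggWWWWWWWWWWWWWWWWWWWWWWWWWWWWWWWWWWWWWWWWWWWWWWW....
[... 2643 characters left out ...]
.........#.####......gggggggggggggg
255 ...............gggggggggggggggggg........rOOOOOr.....................#..##....ggg.gggggggg
256 ...............gggggggggggggggggg........rOOOOOr...............................ggggggggg.g
257 .........gggg.gggggggggggg.gggggg........rOOOOOr.................................gggggg..g
258 ........gggggggggggggggggggggggggg.......rOOOOO......................................ggggg
259 ##.....gggggggggggggggggg.ggggggggg.g....rOOOOO......................................ggggg
260 ........ggggggggggggggggggggggggggggg.....rrOOr.#.#.........................gg........gggg
261 .......g....gggggggggggggggggggggggggg.........#######..##..................ggg.......gggg
```

Decoy A lies flat with its butt at (244.5,254.5), and the bar's centre is at top (230.1,243.4), unchanged. I'll go to the bar.

Request:
send_rows:
  series:
    - [[48,8,9,0,0],[48,28,30,0,0],[48,50,53,0,0],[48,72,77,0,0],[48,92,98,0,0],[48,103,110,0,0],[48,108,115,0,0],[48,108,115,-15,0],[48,108,115,-35,0],[48,108,115,-55,0],[48,108,115,-70,0],[48,108,115,-80,0],[48,108,115,-90,0],[48,108,115,-100,0],[48,108,115,-110,0],[48,108,115,-118,0],[48,108,115,-122,0],[48,108,115,-122,0],[48,108,115,-122,0]]

```text
time: 21.9
tcp_pos: [453.1, 70.0, 93.3]
ee_rot: [-0.0, 0.766, 0.642, 0.0]
contact_force: [0.1, 0.6, -0.1]
gripper_width: 48.0
finger_force: 0.0
```

Request:
send_rows:
  series:
    - [[5,0,0,0,0],[5,0,0,0,0],[5,0,0,0,0],[5,0,0,0,0],[5,0,0,0,0],[5,0,0,0,0],[5,0,0,0,0]]
  squeeze: 40

```text
time: 22.48
tcp_pos: [454.9, 69.8, 94.2]
ee_rot: [0.002, 0.766, 0.642, 0.002]
contact_force: [6.1, -1.8, -0.8]
gripper_width: 10.6
finger_force: 39.0
```

The bar is gripped (10.6 mm opening). I'll raise it along the arc to about 40° and check.

Request:
send_rows:
  series:
    - [[5,1.5,-0.3,0,0],[5,1.6,-0.3,6.8,0],[5,2.2,-0.4,17,0],[5,3.3,-0.6,27.1,0],[5,5.7,-1,40.5,0],[5,8.9,-1.6,53.7,0],[5,13,-2.4,66.7,0],[5,18.1,-3.3,79.3,0],[5,23.9,-4.3,91.5,0],[5,30.6,-5.5,103.3,0],[5,38.1,-6.9,114.6,0],[5,46.4,-8.4,125.3,0],[5,46.4,-8.4,125.3,0],[5,46.4,-8.4,125.3,0],[5,46.4,-8.4,125.3,0]]

```text
time: 23.73
tcp_pos: [496.3, 62.0, 218.7]
ee_rot: [-0.003, 0.766, 0.642, -0.003]
contact_force: [-6.1, 0.1, 2.2]
gripper_width: 10.1
finger_force: 39.4
```

Run:
```python
from h import *
np.set_printoptions(precision=2,suppress=True)
b=camera("top"); s=ctrl.sense(); print(s["time"],s["tcp_pos"],s["contact_force"],s["gripper_width"],s["finger_force"])
cv2.imwrite("pics/t9.png",b[:,:,::-1])
# lid angle from bar height: grasp point z vs 113
print(np.degrees(np.arcsin((s["tcp_pos"][2]+19-113)/195)))
```

```text
23.7833 [496.19  61.99 218.5 ] [-6.24  0.14  2.15] 10.353695511784279 39.3801748752594
39.67625845522621
```

The bar is held, and the arc fits apart from about 3 mm of radial bias (6 N outward). I'll correct that and continue to about 71°.

Request:
send_rows:
  series:
    - [[5,-2.5,0.4,0,0],[5,3,-0.6,7,0],[5,6.4,-1.2,10.2,0],[5,13.6,-2.5,17.3,0],[5,21.2,-3.8,24.1,0],[5,29,-5.2,30.4,0],[5,37.2,-6.7,36.4,0],[5,45.7,-8.3,41.8,0],[5,54.5,-9.8,46.9,0],[5,63.4,-11.5,51.4,0],[5,72.7,-13.1,55.5,0],[5,78.9,-14.3,57.9,0],[5,82,-14.8,59.1,0],[5,82,-14.8,59.1,0],[5,82,-14.8,59.1,0],[5,82,-14.8,59.1,0],[5,82,-14.8,59.1,0]]

```text
time: 25.2
tcp_pos: [583.2, 45.6, 281.9]
ee_rot: [0.002, 0.767, 0.642, 0.001]
contact_force: [-2.6, -2.4, 6.5]
gripper_width: 10.5
finger_force: 42.0
```

Run:
```python
from h import *
np.set_printoptions(precision=2,suppress=True)
b=camera("top"); a=camera("side"); s=ctrl.sense(); p=s["tcp_pos"];print(s["time"],p,s["ee_rot"],s["contact_force"],s["gripper_width"],s["finger_force"])
cv2.imwrite("pics/t10.png",b[:,:,::-1]);cv2.imwrite("pics/s10.png",a[:,:,::-1])
sx=(p[0]-453.6)*.984-(p[1]-69.9)*.178
print("angle atan2",np.degrees(np.arctan2(p[2]+19-113,195-sx)), np.hypot(p[2]+19-113,195-sx))
```

```text
25.3 [583.13  45.65 281.93] [0.   0.77 0.64 0.  ] [-3.88 -2.82  7.08] 10.10128058573734 42.02461302280426
angle atan2 71.404776885413 198.2800840763014
```

The lid is at about 71°, past the balance point, and the grip is still holding. I'll ease back to 50° on the refined radius.

Request:
send_rows:
  series:
    - [[5,-2.9,0.5,2.5,0],[5,-9.2,1.6,0,0],[5,-15.5,2.8,-2.7,0],[5,-21.7,3.9,-5.6,0],[5,-27.8,5,-8.8,0],[5,-33.8,6.1,-12.2,0],[5,-39.7,7.2,-15.7,0],[5,-45.4,8.2,-19.5,0],[5,-51,9.2,-23.5,0],[5,-53.8,9.7,-25.6,0],[5,-56.5,10.2,-27.7,0],[5,-59.1,10.7,-29.8,0],[5,-61.8,11.2,-32.1,0],[5,-61.8,11.2,-32.1,0],[5,-61.8,11.2,-32.1,0],[5,-61.8,11.2,-32.1,0],[5,-61.8,11.2,-32.1,0],[5,-61.8,11.2,-32.1,0]]

```text
time: 26.8
tcp_pos: [519.3, 57.8, 245.6]
ee_rot: [-0.0, 0.766, 0.642, -0.001]
contact_force: [1.1, -5.3, -2.8]
gripper_width: 10.4
finger_force: 39.5
```

Run:
```python
from h import *
np.set_printoptions(precision=2,suppress=True)
b=camera("top"); a=camera("side"); s=ctrl.sense(); p=s["tcp_pos"];print(s["time"],p,s["ee_rot"],s["contact_force"],s["gripper_width"],s["finger_force"],np.abs(s["qvel"]).max())
cv2.imwrite("pics/t11.png",b[:,:,::-1]);cv2.imwrite("pics/s11.png",a[:,:,::-1])
sx=(p[0]-453.6)*.984-(p[1]-69.9)*.178
print("angle",np.degrees(np.arctan2(p[2]+19-113,195-sx)), np.hypot(p[2]+19-113,195-sx))
for n,i in(("top",b),("side",a)):
  for o in orange(i,n): print(n,o)
# predicted bar ends and lid front edge corners at 50deg in top view
H=np.array([453.6+191.9,69.9-34.7,113]);u=np.array([.984,-.178,0]);w=np.array([.178,.984,0])
for A in(45,50,55):
    r=np.radians(A); q=lambda d,y:H-u*d*np.cos(r)+[0,0,d*np.sin(r)]+w*y
    print(A,[tuple(np.round(px("top",q(d,y)),1)) for d,y in((195,60),(195,-60),(146,103),(146,-103))])
h=cv2.cvtColor(b,cv2.COLOR_RGB2HSV)
for y in range(196,250):
    r=""
    for x in range(184,284):
        H,S,V=map(int,h[y,x]); r+= "O" if (H<18 and S>170 and V>110) else "r" if ((H<12 or H>172) and S>100 and V>50) else "#" if V<55 else "W" if V>165 and S<60 else "g" if S<50 and V>100 else "."
    print(y,r)
```

```text
26.9 [519.32  57.73 245.58] [-0.    0.77  0.64 -0.  ] [ 1.59 -4.04 -2.15] 10.369630685986136 39.4692599773407 0.0028808678577721208
angle 49.78452571434525 198.50058957996217
top (array([186.7, 176.9]), array([184, 172,   6,  10,  37], dtype=int32))
top (array([130.5, 228.2]), array([127, 225,   8,   7,  47], dtype=int32))
top (array([243.7, 255. ]), array([242, 250,   4,  10,  34], dtype=int32))
side (array([107.5,  87.1]), array([ 98,  75,  20,  25, 205], dtype=int32))
45 [(np.float64(209.6), np.float64(217.5)), (np.float64(253.7), np.float64(225.2)), (np.float64(197.8), np.float64(203.5)), (np.float64(271.0), np.float64(216.3))]
50 [(np.float64(210.0), np.float64(212.5)), (np.float64(254.5), np.float64(220.3)), (np.float64(198.1), np.float64(199.9)), (np.float64(271.7), np.float64(212.7))]
55 [(np.float64(210.6), np.float64(207.1)), (np.float64(255.4), np.float64(214.9)), (np.float64(198.5), np.float64(195.9)), (np.float64(272.4), np.float64(208.8))]
196 ............rrrrrrrrrrrrrrrrrrrrrrrrrrrrrrrrrrrrrrrrrrrrrrrrrr..rrrrrrrrrggggggggggggggggg.....ggggg
197 ...........rrrrrrrrrrrr
[... 4837 characters left out ...]
..ggg.....g..g.ggg.gggg..ggggggg.rrrrrrrrgg.............gggg.g.......g
244 .........rrrrrrrrrrrrr.gg.gg.g..g..g....gg.............ggggggg.rrrrrrrrggg.........g............gggg
245 .........rrrrrrrrrrrrrgg.ggggggg..........g.....g.....gggggggg.rrrrrrrrggg.......................ggg
246 .........rrrrrrrrrrrrrgg...gggggggg..gg.g....ggggg.....ggggggg.rrrrrrrrgg.................g.....gggg
247 .........rrrrrrrrrrrrr.......g.gggggggggg.....gggg.ggggggggggg.rrrrrrrrg........gg...g...ggg.....ggg
248 .........rrrrrrrrrrrrrg.....gg.gggggggggg.....ggg...g....gggggrrrrrrrrr..........gg.ggg.........gggg
249 .........rrrrrrrrrrrrrggg....ggggggg.ggg....................rrrrrrrrrrr.............gg..gggg...ggggg
```

The lid is held at rest at about 50°, the driver is home in hole 0, and the set-down items haven't moved. I'm handing in.

```bash
python3 -c "
from bench import ctrl
print(ctrl.finish_job())"
```

```text
the job is handed in; nothing more can be done
None
```

The screwdriver stands fully home in a hole of the tool block, and the lid went to about 71° and is now held at rest at about 50° (angles from the arm's pose). The two larger screwdrivers are no longer standing: one fell across the lid, so I laid it flat in front of the box; the other fell behind the box and I left it there; I don't know why they fell.

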